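# Try the stay of the wide kit locker

### The arm

A 6-joint arm with a two-finger parallel gripper is mounted at the origin on the work surface; the furniture and walls round the work are solid. World frame = base frame: x ahead of the robot, y to its left, z up, the work surface at z = 0. Lengths are in m, angles in degrees, forces in N, time in s.
With the tool pointing down it reaches from about 0.25 to 0.725 m from the base axis. Payload 9.7 kg.
Tool frame: the origin (TCP) lies midway between the tips of the shut fingers; the grasp point (between the pads) lies 19 mm behind it (bot.hold_point_z is the distance from the TCP to the grasp point, in m); z points along the fingers, y is the line along which they close (so a half turn about z gives the same grasp; the last joint's range is limited). The gripper opens to 85 mm and grips with 20 to 120 N. Pads are 22 mm wide; open, the fingers measure 114 mm over their backs; the gripper's body (76 mm by 85 mm) begins 54 mm behind the grasp point. The pads swing forward as they close: fully open they stand 13 mm farther back than shut.
Start: joints at [66.349, 4.979, 10.078, 95.1, 0, 90], TCP at [0.221, 0.504, 0.231] pointing down, gripper open.
Joint ranges: [-179.16, 179.16], [-48.56, 103.87], [-65.8, 70.77], [-126.05, 130.52], [-82.76, 87.17], [-180, 180]. Speed limits (degrees/s): [127.2, 127.2, 147.25, 180, 180, 180].

### API

Orientations are given as [roll, pitch, yaw] about the fixed x, y, z axes, in that order (R = Rz(yaw) Ry(pitch) Rx(roll)).
In Python, from workcell import bot gives the robot as it stands.
- The arm moves only by the tool play_rows, never from a script. Its argument "steps" is a list that holds one entry, the list of rows, each a list of 4 numbers: the shift along the tool's x, y, z in m, then the turn about the tool's z in rad. In form: [[[tx, ty, tz, yaw], ...]]. A call has exactly 5 rows; each row shifts and turns the commanded pose from where the row before left it, along the tool's axes as they then stand; what a row does not reach is not made up. A row lasts 1/12 s, in which the tool goes at most 41.7 mm and 7.16 degrees, less where a joint would pass 70% of its speed; a pose out of reach is approached as far as the arm can. A call is refused whole if a number of a shift passes 0.0417 or a number of a turn 0.125, either way. A call with a gripper value outside its range is refused whole. "gripper" is the finger opening in m, from 0 to 0.0854, set as the call begins (left out, the last holds). The fingers move at their own pace and stop on an object; "squeeze" is the grip in N (left out, the last holds). Time passes only in rows, so rows that do not move let the fingers close, or fill a call up. It gives the time, the measured TCP pose, the force, the opening and the grip force at its end, in the units of the state.
- bot.get_obs(): the state, without advancing time (a new reading comes with each control period).
- bot.camera(name): name is "scene" or "top" or "wrist"; returns a dict with "img" (400x640x3 uint8, blue, green, red), "vfov" (degrees; the focal length in pixels is half the picture's height over the tangent of half this angle, whatever the lens; pixels are square), "cx", "cy" (the principal point, pixels), "D" ([k1, k2, p1, p2, k3] as OpenCV has them; the pictures are not rectified), "xyz" and "attitude" of the camera in the world. Camera axes: x right, y down, z forward; pixel columns grow to the right and rows downward; lengths in m; the calibration is good to about 2 mm. A picture is of the moment at which its call begins. There is no depth.
- bot.job_done(): hands the job in; it is judged then, once.
The state is a dict: "time": time; "q": joint angles; "qd": joint speeds; "joint_efforts": joint torques, N m; "ee_pos": TCP position; "tcp_rot": TCP orientation; "wrist_force": force on the tool from outside, world axes, zero at the start; "torque": the same for the moment, N m; "opening": finger opening in m; "grasp_force": force on a finger pad.
Only numpy, scipy, OpenCV 4.12 (cv2) and the standard library are available. Lean on these libraries where they do the work, as an engineer would, in place of code of your own. Each camera call takes 0.05 s, during which the arm holds its last target. There are 200 camera calls.

### The job

The stay of the wider of the two table lockers has just been refitted: try it before the station opens. Lift its sloping door until the stay locks and let go, so that the stay alone holds the door up; then press down the release pad at the front of that locker's lever and keep it down until the door starts to sink, so that the door comes down and shuts by itself. Leave the narrow locker shut and the things on the table where they are.

Things in the scene. Friction and masses are not known exactly. Their poses are not given: they have to be found in the camera images.
- wide_locker: The wide white table locker with a sloping grey lift-up door, fixed to the table: 210 deep (local x -75 to +135), 220 wide (y), 186 high. Origin: on the table, on the locker's middle line, 75 mm behind its front face. x points from its front to its back, y to its left, z up. The narrow locker beside it (150 wide) is of the same build, with a door and a lever of its own.
- wide_locker_hinge (a point): Middle of the door's hinge axis, at local (80, 0, 190) mm of the locker; the axis runs along the locker's y.
- wide_locker_grip (a point): Centre of the free part of the door's grip: an upright white fin 12 thick (along the locker's y), 22 high, that stands out 56 mm from the middle of the door's front lower edge, in the door's plane. This point lies 207 mm from the hinge axis and 33 mm beyond the door's edge; shut, it is at local (-107, 0, 102) mm, 32 mm before the front face. It rises on an arc to about 308 mm above the table.
- wide_locker_door (a joint): Angle of the wide locker's door, rad: 0 shut (the door then slopes 0.44 rad down toward the front), growing as it rises. The stay catches at 1.05 (it has passed the catch at 1.07), the end stop is at 1.13. Lifting takes 2 to 5 N at the grip. A damper slows the door: let go below the catch, or released, it sinks shut in about 1.5 s.
- wide_locker_pad (a point): Middle of the top of the release pad, white, 36 (x) by 34 (y) by 9 mm thick, at the front end of the steel lever on the locker's right (-y) side: at rest at local (-165, -130, 104) mm, free space below and above it. While the door is locked up, its front edge is at local x -63, z 290 mm and the tip of its fin at (-107, 0, 330) mm: come to the pad over or round them.
- wide_locker_lever (a joint): Angle of that lever, rad: 0 at rest, up to 0.16 with the pad pressed down 26 mm; it springs back. Pressing the pad straight down by 18 mm or more (1 to 4 N) frees the door; held for about a second, the door has sunk past the catch.
- narrow_locker_door (a joint): Door angle of the narrow locker, rad: 0 shut. Leave it.
- narrow_locker_lever (a joint): Lever angle of the narrow locker, rad: 0 at rest. Leave it.
- cup: Bystander: white specimen cup with a lid, 66 across, 75 high, loose on the table; origin at its underside.
- kit: Bystander: flat test carton 62 x 112 x 21, loose on the table; origin at its underside.
- tape: Bystander: roll of adhesive tape, 104 across, 25 high, loose on the table; origin at its underside.

How it is judged (in metres and radians):
On the way, in this order (a step that is already met when the one before it is completed fails the run):
1. the door stands up on its locked stay, the robot touching no part of the locker (value of joint wide_locker_door above 1 rad and contact force between each of the arm, the fingers and wide_locker below 0.1 N), for 0.5 s.
2. the release lever is pressed while the door is still up (value of joint wide_locker_lever above 0.08 rad and value of joint wide_locker_door above 0.85 rad).
At the end, for the whole second after the job is handed in: The wide locker's door is shut again (under 0.04 rad) and at rest, its lever has sprung back (under 0.03 rad), and the narrow locker is shut (value of joint wide_locker_door below 0.04 rad and velocity of joint wide_locker_door above -0.05 rad/s and value of joint wide_locker_lever below 0.03 rad and value of joint narrow_locker_door below 0.05 rad); the robot touches nothing.
It fails at once if the narrow locker's door or lever is worked (value of joint narrow_locker_door above 0.1 rad or value of joint narrow_locker_lever above 0.08 rad).
It fails at once if a bystander is moved by more than 40 mm (distance of any of cup, kit, tape from where it was at the start of the episode above 0.04 m).
It fails at once if a bystander is tipped over (angle between cup's own z axis and vertical above 0.5 rad).
It also fails if it takes over 48 s, if anything falls off the work surface, if the arm or the gripper's body presses on something with over 40 N, if the wrist force passes 120 N, or if a joint passes its speed limit or range.

## Working session

There is one attempt and no reset: what is moved stays moved. The work goes in short steps, Python scripts to look and compute and a tool call to move; the robot and the scene stay as the last step left them, time stands still between calls to the robot, and variables do not carry over. Pictures are saved under pics/ and viewed, at most 10 in all, crops included, and the job is handed in when it is done.

Besides the shell and the picture viewer there is one more tool, called after "Call:" as a command line: name --argument value ..., lists and objects as JSON in quotes. play_rows: Moves the arm, as the interface text tells. Its arguments: {"type":"object","properties":{"steps":{"type":"array","items":{"type":"array","items":{"type":"array","items":{"type":"number"}}}},"gripper":{"type":"number"},"squeeze":{"type":"number"}},"required":["steps"]}

```bash
mkdir -p pics
python3 - <<'E'
from workcell import bot
import cv2
for n in ("scene","top"):
    c=bot.camera(n); cv2.imwrite(f"pics/{n}0.png",c["img"])
    print(n,c["vfov"],c["cx"],c["cy"],c["D"],c["xyz"],c["attitude"])
o=bot.get_obs(); print(o)
E
```

```text
scene 45.52078390776042 313.711529039878 196.2161104518969 [-0.05811009  0.          0.          0.          0.        ] [-0.13123305 -0.90241406  1.33832892] [-137.11690159    0.32151616  -40.90409926]
top 53.05742290227231 318.47451055006525 205.0753454287479 [-0.08362275  0.          0.          0.          0.        ] [ 0.34017372 -0.02510816  1.57610619] [-169.65278032   -0.72680086  -89.40366042]
{'time': 0.1, 'q': array([ 6.63485271e+01,  5.00749582e+00,  1.00394129e+01,  9.51003889e+01,
       -7.09784764e-04,  8.99996636e+01]), 'qd': array([-0.0174368 , -0.03244021,  0.00976615, -0.0669057 , -0.11221594,
       -0.04780392]), 'joint_efforts': array([-7.11003177e-04, -5.21560264e+01,  4.65654194e+01,  1.60323962e-02,
        1.64051147e-05, -6.00950074e-06]), 'ee_pos': array([0.22056366, 0.50360773, 0.23066207]), 'tcp_rot': array([-1.79931528e+02,  7.09382252e-04,  1.56348864e+02]), 'wrist_force': array([0.66695507, 0.31576015, 0.85204229]), 'torque': array([-0.01613852,  0.00977302, -0.0248168 ]), 'grasp_force': 0.0, 'opening': 0.08519405230202715}
```

View pics/scene0.png

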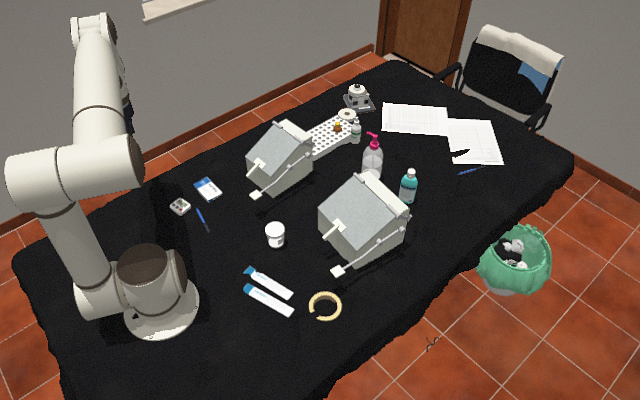

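View pics/top0.png

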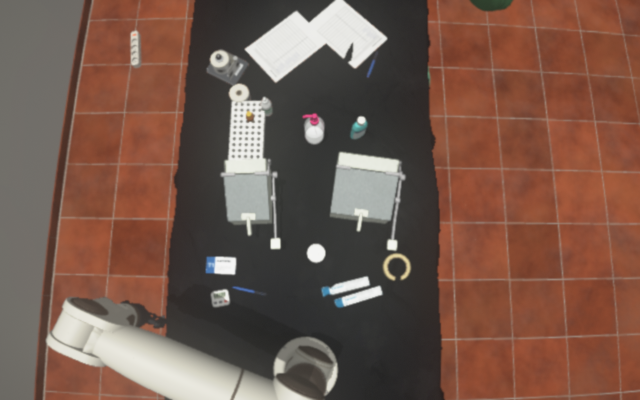

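The wide locker is the right-hand one: in the top view its door is around (363,192), fin (360,220) and pad (392,245). In the scene view its fin is at (332,232) and pad at (337,271). I'll take enlarged crops next.

Run:
```python
import cv2
a=cv2.imread("pics/top0.png")[140:280,300:420]; b=cv2.imread("pics/scene0.png")[165:285,290:420]
a=cv2.resize(a,None,fx=4,fy=4,interpolation=cv2.INTER_CUBIC)[:, :]
b=cv2.resize(b,None,fx=5,fy=5,interpolation=cv2.INTER_CUBIC)
cv2.imwrite("pics/a.png",a);cv2.imwrite("pics/b.png",b)
```

```text
(no output)
```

View pics/a.png

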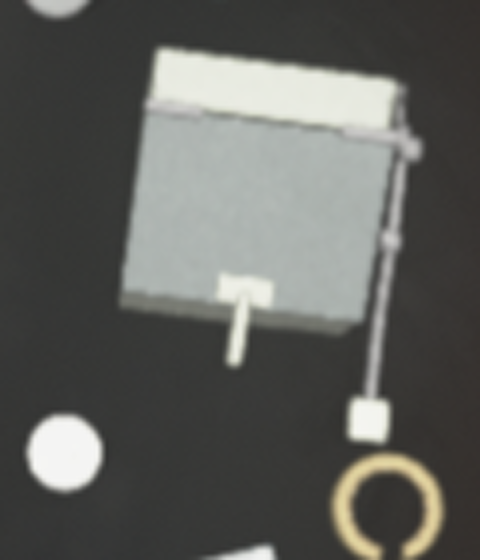

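View pics/b.png

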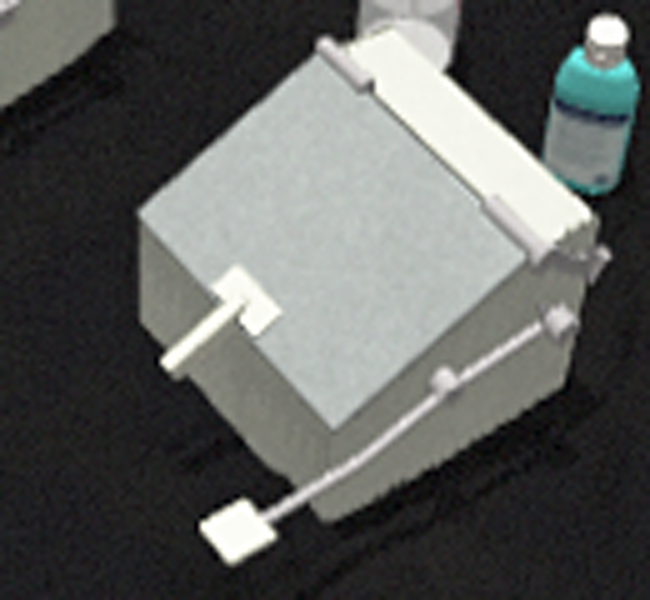

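The top crop shows roof back corners at (157,48) and (400,82), pad centre at (369,420) and fin tip at (234,365). The scene crop shows pad centre at (238,532), roof back corners at (395,28) and (595,213), and fin tip at about (172,366). Next I'll fit the pose.

```bash
cat > h.py <<'E'
import numpy as np, cv2
from scipy.spatial.transform import Rotation as R
from scipy.optimize import least_squares
C={"scene":(45.52078390776042,313.711529039878,196.2161104518969,-0.05811009,[-0.13123305,-0.90241406,1.33832892],[-137.11690159,0.32151616,-40.90409926]),
"top":(53.05742290227231,318.47451055006525,205.0753454287479,-0.08362275,[0.34017372,-0.02510816,1.57610619],[-169.65278032,-0.72680086,-89.40366042])}
def proj(n,P):
    v,cx,cy,k,t,a=C[n]; f=200/np.tan(np.radians(v/2)); M=R.from_euler("xyz",a,degrees=True).as_matrix().T
    return cv2.projectPoints(np.atleast_2d(P).astype(float),cv2.Rodrigues(M)[0],-M@np.array(t),np.array([[f,0,cx],[0,f,cy],[0,0,1.]]),np.array([k,0,0,0,0]))[0][:,0]
def onplane(n,uv,z):
    return least_squares(lambda p:(proj(n,[p[0],p[1],z])[0]-uv),[0.5,0]).x
def world(p,L): 
    return R.from_euler("z",p[2]).apply(np.atleast_2d(L)/1000)+[p[0],p[1],0]
E
cat > fit.py <<'E'
from h import *
L=[[135,110,186],[135,-110,186],[-165,-130,104],[-131,0,98]]
U=np.array([[157,48],[400,82],[369,420],[234,365]])/4+[300,140]-.4
V=np.array([[395,28],[595,213],[238,532],[170,363]])/5+[290,165]-.4
r=lambda p:np.r_[(proj("top",world(p,L))-U).ravel(),(proj("scene",world(p,L))-V).ravel()]
s=least_squares(r,[.6,-.15,-.1]); p=s.x
print("pose",p[:2],np.degrees(p[2])); print(r(p).reshape(-1,2).round(1))
for n,l in dict(grip=[-107,0,102],hinge=[80,0,190],pad=[-165,-130,104],up=[-63,0,290],uptip=[-107,0,330]).items(): print(n,world(p,l).round(4))
print("tape",onplane("top",np.array([387,508])/4+[300,140]-.4,.025),"cup",onplane("top",np.array([64,453])/4+[300,140]-.4,.075))
print("narrow pad",onplane("top",[275.5,243.5],.104),"narrow grip tip",onplane("top",[249,233],.098))
E
python3 fit.py
```

```text
pose [ 0.64481648 -0.20620145] -7.31171063092269
[[ 0.7 -0.1]
 [-0.1 -0.3]
 [ 0.2 -0.1]
 [ 0.1 -0. ]
 [-0.8 -1.6]
 [ 1.3  0.6]
 [-0.2 -1.1]
 [-1.2  1.4]]
grip [[ 0.5387 -0.1926  0.102 ]]
hinge [[ 0.7242 -0.2164  0.19  ]]
pad [[ 0.4646 -0.3141  0.104 ]]
up [[ 0.5823 -0.1982  0.29  ]]
uptip [[ 0.5387 -0.1926  0.33  ]]
tape [ 0.38617428 -0.34474879] cup [ 0.43308875 -0.03245583]
narrow pad [0.46370908 0.11534559] narrow grip tip [0.50177776 0.21533877]
```

Fit is good to about 1 px. I'll turn the tool to the locker's yaw first, so that tool x = −locker x and tool y = +locker y.

Call:
play_rows --steps '[[[0,0,0,-0.095],[0,0,0,-0.095],[0,0,0,-0.095],[-0.01,-0.0165,0,0],[-0.0202,-0.0325,0,0]]]'

```text
time: 0.52
ee_pos: [0.2435, 0.4526, 0.2298]
tcp_rot: [-179.9, -0.1, 172.9]
wrist_force: [1.9, -0.2, 0.6]
opening: 0.0852
grasp_force: 0.0
```

```bash
python3 -c "
from workcell import bot
o=bot.get_obs();print(o['q'],o['ee_pos'],o['tcp_rot'],o['time'])"
```

```text
[6.16984097e+01 7.59272060e-02 4.83718898e+00 9.48463380e+01
 3.17841004e-02 6.88169104e+01] [0.24352272 0.45257416 0.22983809] [-1.79932157e+02 -6.03786649e-02  1.72881440e+02] 0.5167
```

Call:
play_rows --steps '[[[-0.0208,-0.0335,0,0],[-0.0208,-0.0335,0,0],[-0.0208,-0.0335,0,0],[-0.0208,-0.0335,0,0],[-0.0208,-0.0335,0,0]]]'

```text
time: 0.93
ee_pos: [0.3263, 0.2702, 0.231]
tcp_rot: [-180.0, -0.0, 172.7]
wrist_force: [0.1, -0.8, 0.2]
opening: 0.0855
grasp_force: 0.0
```

Call:
play_rows --steps '[[[-0.0208,-0.0335,0,0],[-0.0208,-0.0335,0,0],[-0.0208,-0.0335,0,0],[-0.0208,-0.0335,0,0],[-0.0208,-0.0335,0,0]]]'

```text
time: 1.35
ee_pos: [0.4082, 0.0906, 0.2312]
tcp_rot: [180.0, 0.0, 172.7]
wrist_force: [1.3, 0.2, 0.3]
opening: 0.0854
grasp_force: 0.0
```

Call:
play_rows --steps '[[[-0.0208,-0.0335,0,0],[-0.0208,-0.0335,0,0],[-0.0208,-0.0335,0,0],[0,0,0,0],[0,0,0,0]]]'

```text
time: 1.77
ee_pos: [0.4572, -0.0168, 0.2306]
tcp_rot: [-180.0, -0.1, 172.4]
wrist_force: [0.3, 0.2, -0.4]
opening: 0.085
grasp_force: 0.0
```

Call:
play_rows --steps '[[[-0.0206,-0.0328,0,0],[-0.0206,-0.0328,0,0],[-0.0206,-0.0328,0,0],[-0.0206,-0.0328,0,0],[-0.0206,-0.0328,0,0]]]'

```text
time: 2.18
ee_pos: [0.5389, -0.191, 0.2314]
tcp_rot: [180.0, 0.0, 172.8]
wrist_force: [0.7, 1.3, 0.6]
opening: 0.085
grasp_force: 0.0
```

Call:
play_rows --steps '[[[0,0,0,0],[0,0,0,0],[0,0,0,0],[0,0,0,0],[0,0,0,0]]]' --gripper 0.06

```text
time: 2.6
ee_pos: [0.5381, -0.1893, 0.232]
tcp_rot: [-180.0, 0.1, 172.8]
wrist_force: [0.2, 0.3, -0.3]
opening: 0.06
grasp_force: 0.0
```

Run:
```python
from workcell import bot
import cv2
c=bot.camera("wrist"); cv2.imwrite("pics/w1.png",c["img"]); print({k:c[k] for k in c if k!="img"})
o=bot.get_obs();print(o['q'],o['ee_pos'],o['tcp_rot'])
```

```text
{'vfov': 68.60371502034937, 'cx': 318.22109037343006, 'cy': 204.27763801070935, 'D': array([-0.03598594,  0.        ,  0.        ,  0.        ,  0.        ]), 'xyz': array([ 0.47163726, -0.18088519,  0.37291479]), 'attitude': array([1.64712038e+02, 1.87215272e-02, 8.27308930e+01])}
[-1.94005829e+01  7.81211707e+00  1.32498032e+01  9.53846643e+01
  4.76036592e-03 -1.21764069e+01] [ 0.53815576 -0.18949561  0.23200194] [-1.79993470e+02  5.28329804e-02  1.72775829e+02]
```

View pics/w1.png

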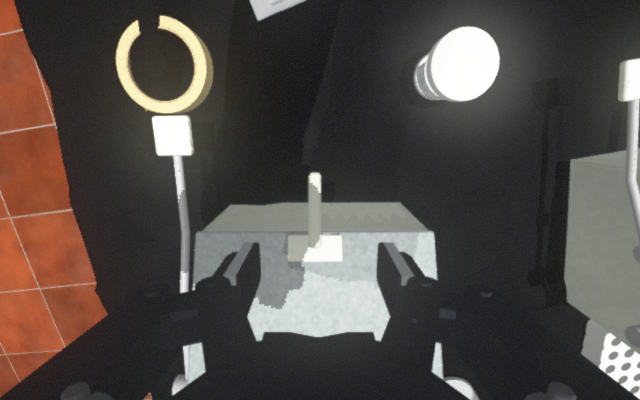

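Wrist view: fin from tip (315,173) to root (314,247), pad centre (172,136). I'll refine the pose with these.

Run:
```python
from h import *
C["wrist"]=(68.60371502034937,318.22109,204.277638,-0.03598594,[0.47163726,-0.18088519,0.37291479],[164.712038,0.0187215,82.730893])
p=[0.64481648,-0.20620145,np.radians(-7.3117)]
L=[[-133,0,102],[-165,-130,104]]
print(proj("wrist",world(p,L)))
print(onplane("wrist",[314.5,173],.102),world(p,L[0]))
print(onplane("wrist",[172,136],.104),world(p,L[1]))
```

```text
[[314.97982153 171.00750531]
 [171.11083939 136.38890802]]
[ 0.51469305 -0.18995966] [[ 0.51289797 -0.18927492  0.102     ]]
[ 0.46438819 -0.31324863] [[ 0.46461345 -0.31414527  0.104     ]]
```

Call:
play_rows --steps '[[[0,-0.003,0.03,0],[0,0,0.03,0],[0,0,0.03,0],[0,0,0.03,0],[0,0,0.029,0]]]'

```text
time: 3.07
ee_pos: [0.5376, -0.193, 0.0813]
tcp_rot: [-180.0, 0.0, 172.7]
wrist_force: [-0.3, -0.4, -0.3]
opening: 0.0602
grasp_force: 0.0
```

Call:
play_rows --steps '[[[0,0,0,0],[0,0,0,0],[0,0,0,0],[0,0,0,0],[0,0,0,0]]]' --gripper 0.0 --squeeze 25

```text
time: 3.48
ee_pos: [0.5392, -0.1932, 0.0851]
tcp_rot: [179.9, 0.2, 172.7]
wrist_force: [-0.9, 6.3, 3.1]
opening: 0.0116
grasp_force: 29.4
```

Call:
play_rows --steps '[[[0,0,0,0],[0,0,0,0],[0,0,0,0],[0,0,0,0],[0,0,0,0]]]'

```text
time: 3.9
ee_pos: [0.5392, -0.1932, 0.0851]
tcp_rot: [179.9, 0.2, 172.7]
wrist_force: [0.0, 6.8, 3.9]
opening: 0.0117
grasp_force: 29.4
```

Run:
```python
import numpy as np
# lift arc rows, tool axes (tool x=-local x, z down)
n=30
s=np.linspace(0,1,n+1); th=1.105*s
x=80-207*np.cos(.44-th); z=190-207*np.sin(.44-th)
print(np.c_[-np.diff(x),-np.diff(z)].round(1).tolist(), z[-1],x[-1])
```

```text
[[3.1, -7.0], [2.9, -7.1], [2.6, -7.2], [2.3, -7.3], [2.1, -7.3], [1.8, -7.4], [1.5, -7.5], [1.2, -7.5], [1.0, -7.6], [0.7, -7.6], [0.4, -7.6], [0.1, -7.6], [-0.2, -7.6], [-0.4, -7.6], [-0.7, -7.6], [-1.0, -7.6], [-1.3, -7.5], [-1.5, -7.5], [-1.8, -7.4], [-2.1, -7.3], [-2.4, -7.2], [-2.6, -7.2], [-2.9, -7.1], [-3.1, -6.9], [-3.4, -6.8], [-3.7, -6.7], [-3.9, -6.6], [-4.1, -6.4], [-4.4, -6.3], [-4.6, -6.1]] 317.73124047471396 -82.89177452158472
```

Gripped (11.7 mm). Now the lift along the arc.

Call:
play_rows --steps '[[[0.0031,0,-0.007,0],[0.0029,0,-0.0071,0],[0.0026,0,-0.0072,0],[0.0023,0,-0.0073,0],[0.0021,0,-0.0073,0]]]'

```text
time: 4.32
ee_pos: [0.5264, -0.1916, 0.1204]
tcp_rot: [179.9, 0.2, 172.7]
wrist_force: [6.3, 3.6, -3.4]
opening: 0.012
grasp_force: 27.1
```

Call:
play_rows --steps '[[[0.0018,0,-0.0074,0],[0.0015,0,-0.0075,0],[0.0012,0,-0.0075,0],[0.001,0,-0.0076,0],[0.0007,0,-0.0076,0]]]'

```text
time: 4.73
ee_pos: [0.5202, -0.1908, 0.158]
tcp_rot: [179.9, 0.2, 172.7]
wrist_force: [6.5, 3.2, -4.0]
opening: 0.0116
grasp_force: 26.2
```

Forces are low; continuing.

Call:
play_rows --steps '[[[0.0004,0,-0.0076,0],[0.0001,0,-0.0076,0],[-0.0002,0,-0.0076,0],[-0.0004,0,-0.0076,0],[-0.0007,0,-0.0076,0]]]'

```text
time: 5.15
ee_pos: [0.5208, -0.1909, 0.1957]
tcp_rot: [179.9, 0.2, 172.7]
wrist_force: [5.6, 3.4, -5.0]
opening: 0.0117
grasp_force: 25.6
```

Call:
play_rows --steps '[[[-0.001,0,-0.0076,0],[-0.0013,0,-0.0075,0],[-0.0015,0,-0.0075,0],[-0.0018,0,-0.0074,0],[-0.0021,0,-0.0073,0]]]'

```text
time: 5.57
ee_pos: [0.5281, -0.1918, 0.2327]
tcp_rot: [179.9, 0.1, 172.7]
wrist_force: [4.0, 3.0, -9.5]
opening: 0.0116
grasp_force: 25.1
```

Call:
play_rows --steps '[[[-0.0024,0,-0.0072,0],[-0.0026,0,-0.0072,0],[-0.0029,0,-0.0071,0],[-0.0031,0,-0.0069,0],[-0.0034,0,-0.0068,0]]]'

```text
time: 5.98
ee_pos: [0.5419, -0.1935, 0.2674]
tcp_rot: [179.9, 0.0, 172.7]
wrist_force: [3.9, 5.0, -7.9]
opening: 0.0117
grasp_force: 25.3
```

Call:
play_rows --steps '[[[-0.0037,0,-0.0067,0],[-0.0039,0,-0.0066,0],[-0.0041,0,-0.0064,0],[-0.0044,0,-0.0063,0],[-0.0046,0,-0.0061,0]]]'

```text
time: 6.4
ee_pos: [0.5624, -0.196, 0.2995]
tcp_rot: [179.9, 0.0, 172.7]
wrist_force: [2.5, 5.8, -6.2]
opening: 0.0115
grasp_force: 26.2
```

Run:
```python
from workcell import bot
import cv2, numpy as np
a=bot.camera("scene")["img"][100:290,270:440]
w=bot.camera("wrist")["img"]
a=cv2.resize(a,None,fx=2.1,fy=2.1); w=cv2.resize(w,(430,269))
m=np.zeros((400,800,3),np.uint8); m[:a.shape[0],:a.shape[1]]=a; m[:269,370:]=w
cv2.imwrite("pics/l1.png",m); o=bot.get_obs(); print(o["ee_pos"],o["wrist_force"],o["grasp_force"])
```

```text
[ 0.5628413  -0.19609084  0.30005151] [ 0.97297361  5.99070367 -2.90377423] 26.59162849187851
```

View pics/l1.png

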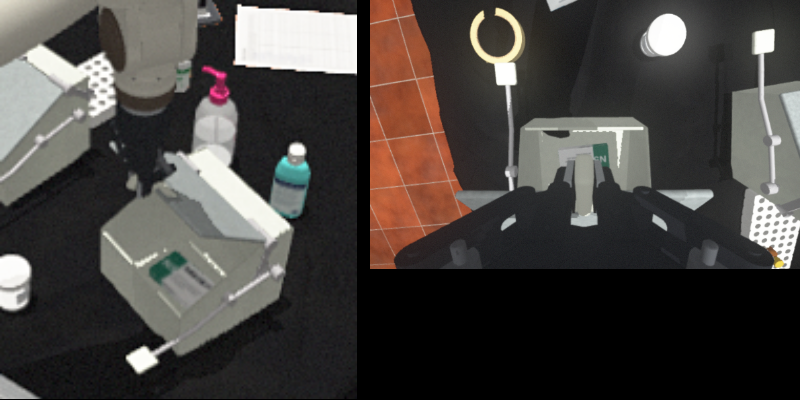

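The scene view shows the door raised (about 1.1 rad), with the fin still in the fingers. Next I release, then back off forward and up.

Call:
play_rows --steps '[[[0,0,0,0],[0,0,0,0],[0,0,0,0],[0,0,0,0],[0,0,0,0]]]' --gripper 0.07

```text
time: 6.92
ee_pos: [0.562, -0.1972, 0.2988]
tcp_rot: [-180.0, 0.0, 172.7]
wrist_force: [-1.2, -0.4, -0.1]
opening: 0.0697
grasp_force: 0.0
```

Call:
play_rows --steps '[[[0.005,0,-0.01,0],[0.01,0,-0.02,0],[0.015,0,-0.02,0],[0.02,0,-0.02,0],[0.02,0,-0.02,0]]]'

```text
time: 7.33
ee_pos: [0.4915, -0.1878, 0.3899]
tcp_rot: [-180.0, 0.0, 172.7]
wrist_force: [0.6, 0.4, -0.5]
opening: 0.0701
grasp_force: 0.0
```

Call:
play_rows --steps '[[[0.025,0,0,0],[0.025,0,0,0],[0.02,0,0,0],[0,0,0,0],[0,0,0,0]]]' --gripper 0.0

```text
time: 7.75
ee_pos: [0.4224, -0.179, 0.3899]
tcp_rot: [-180.0, 0.1, 172.6]
wrist_force: [0.1, -0.2, -1.0]
opening: 0.0093
grasp_force: 0.0
```

Run:
```python
from workcell import bot
import cv2, numpy as np
a=bot.camera("scene")["img"][100:290,270:440]
w=bot.camera("wrist")["img"]
a=cv2.resize(a,None,fx=2.1,fy=2.1); w=cv2.resize(w,(430,269))
m=np.zeros((400,800,3),np.uint8); m[:a.shape[0],:a.shape[1]]=a; m[:269,370:]=w
cv2.imwrite("pics/l2.png",m); o=bot.get_obs(); print(o["ee_pos"],o["wrist_force"],o["q"])
```

```text
[ 0.4236115  -0.17923124  0.38865897] [0.51706818 0.25886169 0.36331338] [-2.29325505e+01 -3.75928422e-01  2.28624825e+01  1.13204035e+02
 -1.30899033e-03 -1.56009141e+01]
```

View pics/l2.png

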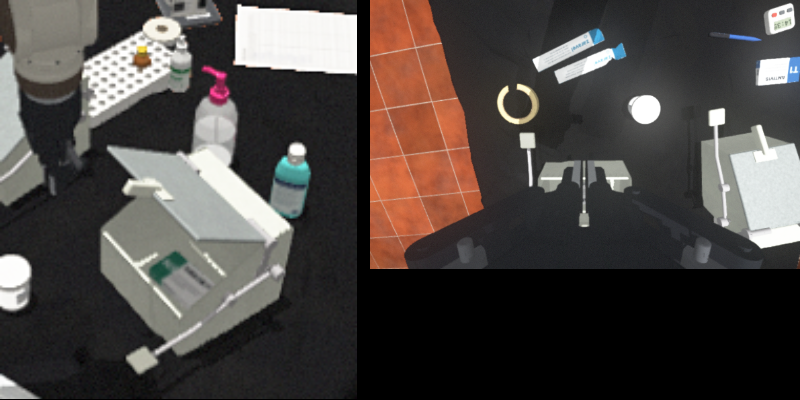

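The door stays up with the robot clear of it. Now over to the pad.

Call:
play_rows --steps '[[[-0.0115,-0.0256,0,0],[-0.0115,-0.0256,0,0],[-0.0115,-0.0256,0,0],[-0.0115,-0.0256,0,0],[-0.0115,-0.0256,0,0]]]'

```text
time: 8.27
ee_pos: [0.4651, -0.3149, 0.3874]
tcp_rot: [180.0, -0.1, 172.7]
wrist_force: [0.3, -0.4, 0.8]
opening: 0.0002
grasp_force: 0.0
```

Call:
play_rows --steps '[[[0,0,0.03,0],[0,0,0.03,0],[0,0,0.03,0],[0,0,0.03,0],[0,0,0.03,0]]]'

```text
time: 8.68
ee_pos: [0.4645, -0.3135, 0.2358]
tcp_rot: [180.0, -0.1, 172.7]
wrist_force: [0.2, -0.0, 0.1]
opening: 0.0002
grasp_force: 0.0
```

Call:
play_rows --steps '[[[0,0,0.03,0],[0,0,0.03,0],[0,0,0.03,0],[0,0,0,0],[0,0,0,0]]]'

```text
time: 9.1
ee_pos: [0.4637, -0.3129, 0.147]
tcp_rot: [179.9, -0.2, 172.7]
wrist_force: [-0.1, -1.2, 0.9]
opening: -0.0003
grasp_force: 0.0
```

Call:
play_rows --steps '[[[0,0,0.02,0],[0,0,0.016,0],[0,0,0.012,0],[0,0,0.01,0],[0,0,0.008,0]]]'

```text
time: 9.52
ee_pos: [0.465, -0.3139, 0.0832]
tcp_rot: [-179.9, 0.1, 172.7]
wrist_force: [1.9, 0.1, 3.2]
opening: 0.0001
grasp_force: 1.3
```

Call:
play_rows --steps '[[[0,0,0,0],[0,0,0,0],[0,0,0,0],[0,0,0,0],[0,0,0,0]]]'

```text
time: 9.93
ee_pos: [0.464, -0.3135, 0.083]
tcp_rot: [-180.0, 0.0, 172.7]
wrist_force: [-0.3, -1.3, 1.5]
opening: 0.0002
grasp_force: 1.0
```

Call:
play_rows --steps '[[[0,0,0,0],[0,0,0,0],[0,0,0,0],[0,0,0,0],[0,0,0,0]]]'

```text
time: 10.35
ee_pos: [0.4641, -0.3135, 0.0825]
tcp_rot: [-180.0, 0.0, 172.7]
wrist_force: [-0.1, -0.6, 1.4]
opening: -0.0002
grasp_force: 1.1
```

Run:
```python
from workcell import bot
import cv2
a=bot.camera("scene")["img"][100:290,250:440]
cv2.imwrite("pics/l3.png",cv2.resize(a,None,fx=2.5,fy=2.5)); o=bot.get_obs(); print(o["ee_pos"],o["wrist_force"])
```

```text
[ 0.4640725  -0.3134712   0.08247085] [-0.38226091 -0.36644217  2.11224001]
```

View pics/l3.png

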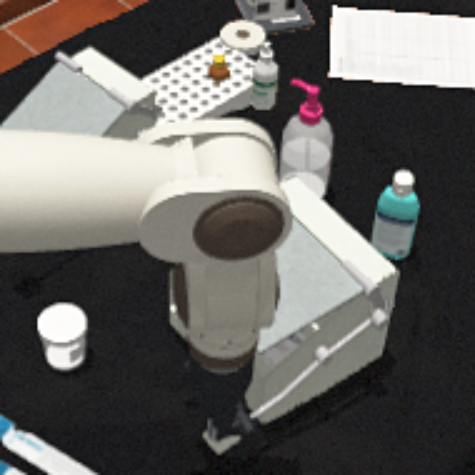

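The pad is down (~21 mm) and the door has visibly sunk well past the catch. I'll lift off and back away.

Call:
play_rows --steps '[[[0,0,0,0],[0,0,0,0],[0,0,-0.02,0],[0,0,-0.03,0],[0,0,-0.03,0]]]'

```text
time: 10.82
ee_pos: [0.4633, -0.3128, 0.1622]
tcp_rot: [179.9, -0.1, 172.7]
wrist_force: [0.8, 0.7, -0.6]
opening: 0.0001
grasp_force: 0.0
```

Call:
play_rows --steps '[[[0,0,-0.03,0],[0,0,-0.03,0],[0,0,-0.03,0],[0.02,0,-0.03,0],[0.02,0,-0.02,0]]]'

```text
time: 11.23
ee_pos: [0.4244, -0.3081, 0.3044]
tcp_rot: [-180.0, 0.1, 172.7]
wrist_force: [-0.6, -0.5, 0.1]
opening: 0.0001
grasp_force: 0.0
```

Call:
play_rows --steps '[[[0.02,0.02,0,0],[0.02,0.02,0,0],[0.02,0.02,0,0],[0,0.02,0,0],[0,0,0,0]]]'

```text
time: 11.65
ee_pos: [0.3743, -0.219, 0.3032]
tcp_rot: [180.0, 0.1, 172.7]
wrist_force: [-1.0, -0.0, -0.5]
opening: -0.0001
grasp_force: 0.0
```

Call:
play_rows --steps '[[[0,0,0,0],[0,0,0,0],[0,0,0,0],[0,0,0,0],[0,0,0,0]]]'

```text
time: 12.07
ee_pos: [0.3751, -0.2218, 0.302]
tcp_rot: [180.0, -0.0, 172.6]
wrist_force: [0.1, -0.2, -0.2]
opening: 0.0001
grasp_force: 0.0
```

Call:
play_rows --steps '[[[0,0,0,0],[0,0,0,0],[0,0,0,0],[0,0,0,0],[0,0,0,0]]]'

```text
time: 12.48
ee_pos: [0.375, -0.2213, 0.3024]
tcp_rot: [-180.0, -0.0, 172.7]
wrist_force: [-0.1, -0.3, 0.1]
opening: -0.0003
grasp_force: 0.0
```

Call:
play_rows --steps '[[[0,0,0,0],[0,0,0,0],[0,0,0,0],[0,0,0,0],[0,0,0,0]]]'

```text
time: 12.9
ee_pos: [0.375, -0.2213, 0.3024]
tcp_rot: [-180.0, 0.0, 172.7]
wrist_force: [-0.3, 0.2, 0.1]
opening: -0.0001
grasp_force: 0.0
```

Run:
```python
from workcell import bot
import cv2, numpy as np
a=bot.camera("scene")["img"][100:330,230:440]; t=bot.camera("top")["img"][130:290,190:440]
m=np.zeros((460,800,3),np.uint8); a=cv2.resize(a,None,fx=1.9,fy=1.9); t=cv2.resize(t,None,fx=1.55,fy=1.55)
m[:a.shape[0],:a.shape[1]]=a; m[:t.shape[0],405:405+t.shape[1]]=t
cv2.imwrite("pics/end.png",m); o=bot.get_obs(); print(o["time"],o["ee_pos"],o["wrist_force"])
```

```text
13.0 [ 0.37498388 -0.22126746  0.3023834 ] [ 0.28812991  0.40462885 -0.20210702]
```

View pics/end.png

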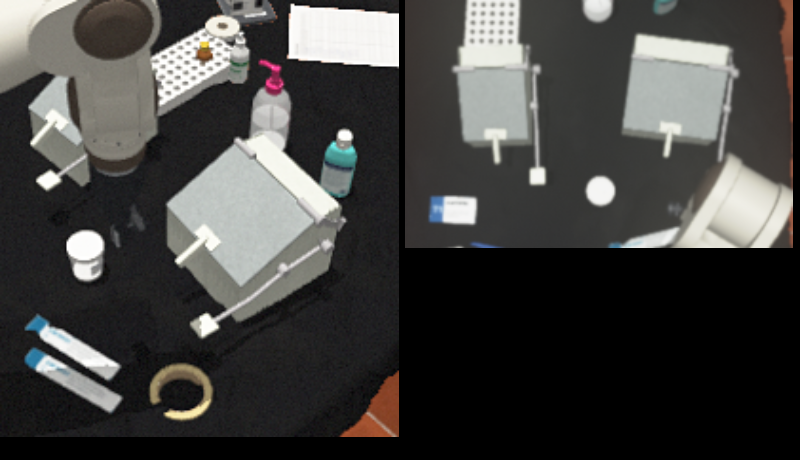

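The wide door is shut (fin in crop at (197,245)), the pad is back at rest, the bystanders have not moved and the robot is clear. Handing in after a short settling wait.

Call:
play_rows --steps '[[[0,0,0,0],[0,0,0,0],[0,0,0,0],[0,0,0,0],[0,0,0,0]]]'

```text
time: 13.42
ee_pos: [0.375, -0.2213, 0.3024]
tcp_rot: [-180.0, 0.0, 172.7]
wrist_force: [0.3, 0.1, -0.3]
opening: -0.0004
grasp_force: 0.0
```

```bash
python3 -c "
from workcell import bot
print(bot.job_done())"
```

```text
the job is handed in; nothing more can be done
None
```

The job is handed in, with no verdict returned: the wide locker's door was lifted until the stay held it alone, released by the pad and sank shut by itself, and in the last pictures the narrow locker and the table items were where they started.

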